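Tap the wedge home in a wedge clamp

ROBOT

A 7-joint arm with a two-finger parallel gripper is mounted at the origin on a cart in front of the work surface, level with it; the furniture and walls round the work are solid. World frame = base frame: x ahead of the robot, y to its left, z up, the work surface at z = 0. Lengths are in m, angles in degrees, forces in N, time in s.
With the tool pointing down it reaches from about 0.4 to 0.85 m from the base axis. Payload 10.4 kg.
Tool frame: the origin (TCP) lies at the very end of the fingers, on their centre line; the grasp point (between the pads) lies 19 mm behind it; z points along the fingers, y is the line along which they close (so a half turn about z gives the same grasp; the last joint's range is limited). The gripper opens to 85 mm and grips with 20 to 120 N. Pads are 22 mm wide; open, the fingers measure 114 mm over their backs; the gripper's body (76 mm by 85 mm) begins 54 mm behind the grasp point. The pads swing forward as they close: fully open they stand 13 mm farther back than shut.
Start: joints at [-68.847, 19.034, -3.707, 83.658, 1.238, 77.344, -5.071], TCP at [0.239, 0.578, 0.231] pointing down, gripper open.
Joint ranges: [-148.97, 148.97], [-28.65, 121.19], [-84.17, 76.75], [9.2, 138.47], [-72.65, 252.65], [3.7, 117.97], [-149.18, 149.18]. Speed limits (degrees/s): [127.2, 127.2, 159.86, 159.86, 180, 180, 180].

INTERFACE

Orientations are given as [roll, pitch, yaw] about the fixed x, y, z axes, in that order (R = Rz(yaw) Ry(pitch) Rx(roll)).
In Python, from cell import arm gives the robot as it stands.
- The arm moves only by the tool carry_out, never from a script. Its argument "increments" is a list that holds one entry, the list of rows, each a list of 7 numbers: the shift along the tool's x, y, z in units of 4 cm (1.0 is 4 cm), then the turn, a rotation vector about the tool's x, y, z in units of 0.12 rad (1.0 is 0.12 rad), then the opening, from -1 (shut) to 1 (fully open), so that 0 is half open. A call has 1 to 12 rows; each row shifts and turns the commanded pose from where the row before left it, along the tool's axes as they then stand; what a row does not reach is not made up. A row lasts 1/8 s, in which the tool goes at most 62.5 mm and 10.7 degrees, less where a joint would pass 70% of its speed; a pose out of reach is approached as far as the arm can. A call with a number of a shift or a turn outside -1 to 1 is refused whole. A call with a gripper value outside its range is refused whole. The fingers move at their own pace and stop on an object; "squeeze" is the grip in N (left out, the last holds). Time passes only in rows, so rows that do not move let the fingers close. It gives the time, the measured TCP pose, the force, the opening and the grip force at its end, in the units of the state.
- arm.observe(): the state, without advancing time (a new reading comes with each control period).
- arm.capture(name): name is "scene" or "top"; returns a dict with "pixels" (420x560x3 uint8, red, green, blue), "fx", "fy", "cx", "cy" (pixels), "dist" ([k1, k2, p1, p2, k3] as OpenCV has them; the pictures are not rectified), "rvec" (rotation vector, rad) and "tvec" (3), from world to camera coordinates, as OpenCV has them. Camera axes: x right, y down, z forward; pixel columns grow to the right and rows downward; lengths in m; the calibration is good to about 2 mm. A picture is of the moment at which its call begins. There is no depth.
- arm.job_done(): hands the job in; it is judged then, once.
The state is a dict: "clock": time; "qpos": joint angles; "joint_velocities": joint speeds; "tau": joint torques, N m; "eef_pos": TCP position; "tcp_rot": TCP orientation; "force": force on the tool from outside, world axes, zero at the start; "torque": the same for the moment, N m; "width": opening from 0.0 (shut) to 1.0 (fully open); "finger_force": force on a finger pad.
Only numpy, scipy, OpenCV 4.12 (cv2) and the standard library are available. Lean on these libraries where they do the work, as an engineer would, in place of code of your own. Each camera call takes 0.05 s, during which the arm holds its last target. There are 200 camera calls.

TASK

Clamp the round cap: stand the steel wedge thin end down in the slot of the wedge clamp and let go of it, then tap it down with the brass drift, gently, until it stops going in and is jammed tight, the jaw pressing on the cap. Take care not to strike or press hard, which would crush the cap, and do not force the wedge in with the fingers. Finish by standing the drift back in its hole in the wooden block, and leave the other things where they are.

Things in the scene. Friction and masses are not known exactly. Their poses are not given: they have to be found in the camera images.
- clamp: Wedge clamp, fixed: aluminium base 215 x 100 x 12 mm, origin at the centre of its underside, x the clamping direction. At its -x end a dark steel post and two cheeks (inner faces y = +-15.5 mm, x = -99 to -14 mm), tops 96 mm over the table; the wedge's slot lies between them. At its +x end a round green cap with a circuit board (90 mm across) lies in a vee nest and belongs to the clamp.
- slot (a point): Middle of the slot's mouth, level with the cheek tops, 51.5 mm to -x of the clamp's origin; axes as the clamp's. Slot 31 mm wide along y; its -x face is an upright plate that a screw has set at x = -60 to -61 mm (not measured), its +x face the jaw, sloping 1:6; 17 to 23 mm wide at the mouth. Put in, the wedge lodges with its thin end 22 to 58 mm over the table; from there to home it is 6 to 36 mm, different each time.
- jaw: Steel jaw of the clamp between its cheeks, free to slide along the clamp's x, stiff by friction; axes as the clamp's, origin 0 to 6 mm to +x of the clamp's. The wedge pushes it to +x until it stops dead on the cap. The wedge moves on under 4 to 8 N on its head and stays where it is left; once it has stopped, 20 to 25 N on its head jam it tight; over 35 N is too hard.
- wedge: Steel gib-head wedge, 110 mm long, 24 mm wide (y), 200 g. Origin at the thin lower end, z to the head. Back face upright at x = -11 mm, front sloping 1:6 from x = 0 at the thin end (11 mm thick). Head 34 x 24 x 18 mm, z = 92 to 110, x = -20 to 14 mm. Starts thin end down in the block's pocket. In the slot its x points as the clamp's x (slope to the jaw).
- wedge_head (a point): Centre of the top of the wedge's head, 110 mm above its thin end, where it is to be struck; axes as the wedge's.
- drift: Brass drift (striking bar), round, 22 mm across, 110 mm long, about 250 g; origin at the centre of its lower end, z along it. It starts upright in the round hole of the wooden block.
- block: Wooden tool block, fixed, 70 x 165 x 34 mm (x, y, z), origin at the centre of its underside. Pocket for the wedge (18 x 30 mm, 26 mm deep) centred at y = -45 mm, round hole for the drift at y = +45 mm; floors of both 8 mm over the table.
- drift_hole (a point): Centre of the floor of the drift's hole (28 mm across, 26 mm deep, mouth 34 mm over the table) in the wooden block; axes as the block's.
- cap_small_1: Bystander: small green cap, 36 mm across, 29 mm high, origin at the centre of its underside.
- cap_small_2: Bystander: another such small green cap.
- spool: Bystander: small spool of solder wire, 70 x 55 x 44 mm, origin at the centre of its underside.
Things that resemble listed ones, but are neither listed nor needed, are in the scene too. Of the things that look like the wedge, the smallest one is meant.

How it is judged:
By the outcome, as a careful person would: the job done as asked, in the order asked, and still so for the second after the job is handed in, with the robot touching nothing.
It also fails if it takes over 72 s, if anything falls off the work surface, if the arm or the gripper's body presses on something with over 40 N, if the wrist force passes 120 N, or if a joint passes its speed limit or range.

## Working session

There is one attempt and no reset: what is moved stays moved. The work goes in short steps, Python scripts to look and compute and a tool call to move; the robot and the scene stay as the last step left them, time stands still between calls to the robot, and variables do not carry over. Pictures are saved under pics/ and viewed, at most 10 in all, crops included, and the job is handed in when it is done.

Besides the shell and the picture viewer there is one more tool, called after "Emit:" as name(argument=value, ...), one argument or row to a line, values as JSON. carry_out: Moves the arm, as the interface text tells. Its arguments: {"type":"object","properties":{"increments":{"type":"array","items":{"type":"array","items":{"type":"array","items":{"type":"number","minimum":-1,"maximum":1}}}},"squeeze":{"type":"number"}},"required":["increments"]}

```bash
mkdir -p pics; ls; cat > h.py <<'E'
import numpy as np, cv2, json
from cell import arm
def cap(n,save=None):
    c=arm.capture(n)
    K=np.array([[c['fx'],0,c['cx']],[0,c['fy'],c['cy']],[0,0,1]]);d=np.array(c['dist'],float)
    R=cv2.Rodrigues(np.array(c['rvec'],float))[0];t=np.array(c['tvec'],float).reshape(3)
    if save: cv2.imwrite('pics/'+save,cv2.cvtColor(np.array(c['pixels'],np.uint8),cv2.COLOR_RGB2BGR))
    return dict(im=np.array(c['pixels'],np.uint8),K=K,d=d,R=R,t=t)
def ray(c,uv):
    p=cv2.undistortPoints(np.array([[uv]],float),c['K'],c['d'])[0,0]
    return -c['R'].T@c['t'], c['R'].T@np.array([p[0],p[1],1])
def at_z(c,uv,z):
    o,v=ray(c,uv); return o+v*(z-o[2])/v[2]
def proj(c,P):
    return cv2.projectPoints(np.array(P,float).reshape(-1,3),cv2.Rodrigues(c['R'])[0],c['t'],c['K'],c['d'])[0][:,0]
E
python3 - <<'E'
from h import *
for n in('scene','top'):
    c=cap(n,n+'0.png'); print(n,-c['R'].T@c['t'],c['R'][2],c['K'][0,0])
print(arm.observe())
a=cv2.imread('pics/scene0.png');b=cv2.imread('pics/top0.png')
E
```

```text
pics
scene [ 0.11507957 -0.43382817  0.87700268] [ 0.42292624  0.50148494 -0.75474913] 447.6410447359903
top [0.42176586 0.04909125 1.01235484] [ 0.13432622  0.00118838 -0.99093645] 460.9941349455575
{'clock': 0.1, 'qpos': array([-68.8472939 ,  19.0684973 ,  -3.7071097 ,  83.7003665 ,
         1.23739608,  77.3434916 ,  -5.07240919]), 'joint_velocities': array([ 0.08424515, -0.06782919,  0.01068141, -0.11069032, -0.05467651,
       -0.11952179, -0.01401019]), 'tau': array([ 5.24602801e-04, -6.26742268e+01,  4.85944503e-02, -3.92427278e+01,
        1.63245335e-02,  6.84845319e-03,  1.00785880e-05]), 'eef_pos': array([0.23852318, 0.57733662, 0.23060082]), 'tcp_rot': array([-1.79927544e+02,  3.04690920e-03,  1.57551793e+02]), 'force': array([-0.59249679,  0.45639124,  0.28813193]), 'torque': array([ 0.01479726, -0.03304516, -0.00846586]), 'finger_force': 0.0, 'width': 1.0021598370402591}
```

View pics/scene0.png

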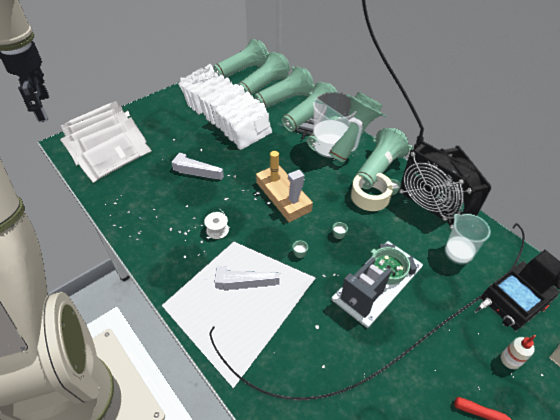

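View pics/top0.png

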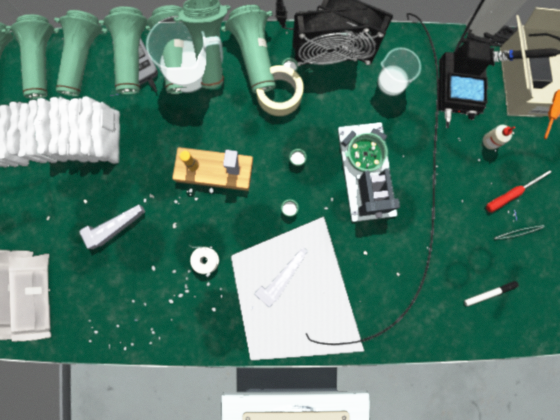

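The scene camera shows three wedge-like things: one upright in the block at (296,187), one lying at (197,167) and one lying on the paper at (248,279). The two lying ones are longer, so the one in the block is the smallest. The drift is at (274,162), the clamp at (378,283) and the cap at (390,265). The top camera shows the block at (213,169) and the clamp at (368,172).

```bash
python3 - <<'E'
import cv2,numpy as np
b=cv2.imread('pics/top0.png');a=cv2.imread('pics/scene0.png')
f=lambda i,x,y,w=100,h=75:cv2.resize(i[y:y+h,x:x+w],(w*4,h*4),interpolation=cv2.INTER_CUBIC)
cv2.imwrite('pics/crop1.png',np.vstack([np.hstack([f(b,165,130),f(b,320,145)]),np.hstack([f(a,240,145),f(a,330,245)])]))
E
```

```text
(no output)
```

View pics/crop1.png

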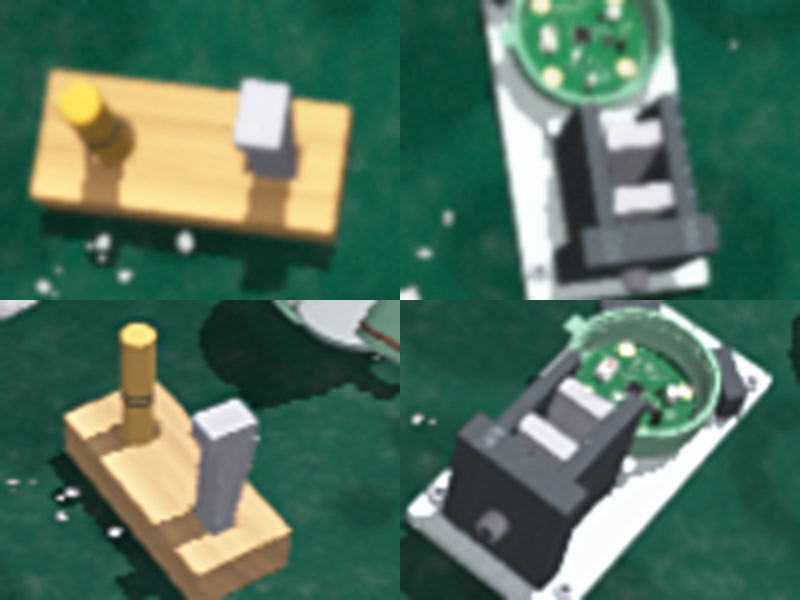

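```bash
cat > fit.py <<'E'
from h import *
from scipy.optimize import least_squares
T=cap('top');S=cap('scene')
def tf(p,P): 
    c,s=np.cos(p[2]),np.sin(p[2]);P=np.array(P,float)
    return np.c_[p[0]+c*P[:,0]-s*P[:,1],p[1]+s*P[:,0]+c*P[:,1],P[:,2]]
def fit(obs,x0):
    def r(p): return np.concatenate([(proj(c,tf(p,[P]))-np.array(uv)).ravel() for c,P,uv in obs])
    s=least_squares(r,x0,loss='soft_l1'); return s.x,r(s.x).reshape(-1,2).round(1).tolist()
E
cat > f1.py <<'E'
from fit import *
h=.034
B=[(T,(.035,.0825,h),(178,147.5)),(T,(.035,-.0825,h),(252.5,156)),(T,(-.035,-.0825,h),(248.75,188)),(T,(-.035,.0825,h),(173,179.5)),
(S,(-.035,.0825,h),(256.2,173.7)),(S,(.035,-.0825,h),(312.5,202)),(S,(-.035,-.0825,h),(287.5,213.7))]
C=[(T,(-.1075,-.05,.012),(396.2,216.2)),(T,(-.1075,.05,.012),(351.7,216)),(T,(.1075,.05,.012),(340,127)),(T,(.1075,-.05,.012),(385,124)),
(S,(.1075,-.05,.012),(422.5,264.5)),(S,(-.1075,.05,.012),(332,297.5)),(S,(-.1075,-.05,.012),(369,320)),
(T,(-.014,.0155,.096),(471-320+.2,172-0) if 0 else (471/1-0,0) if 0 else (320+(602-400)/4,145+110/4)),(T,(-.014,-.0155,.096),(320+(665-400)/4,145+97/4))]
b,rb=fit(B,[.6,.1,0]);c,rc=fit(C,[.6,-.2,0])
if __name__=='__main__':
    print(b,rb);print(c,rc)
    out=[]
    for cam,crops in((T,[(165,130),(320,145)]),(S,[(240,145),(330,245)])):
        im=[cv2.resize(cam['im'][y:y+75,x:x+100],None,fx=4,fy=4,interpolation=cv2.INTER_CUBIC)[:,:,::-1].copy() for x,y in crops]
        def poly(i,P,col,closed=True):
            q=(proj(cam,P)-np.array(crops[i])+.5)*4-.5
            cv2.polylines(im[i],[np.int32(q.round())],closed,col,1)
        poly(0,tf(b,[(x,y,h) for x,y in((-.035,-.0825),(.035,-.0825),(.035,.0825),(-.035,.0825))]),(255,0,0))
        th=np.linspace(0,6.28,24)
        poly(0,tf(b,np.c_[.011*np.cos(th),.045+.011*np.sin(th),0*th+.118]),(0,0,255))
        for sg,col in((1,(0,0,255)),(-1,(0,255,0))):
            pr=[(0,0),(.0153,.092),(.014,.092),(.014,.11),(-.02,.11),(-.02,.092),(-.011,.092),(-.011,0)]
            for y in(-.012,.012): poly(0,tf(b,[(sg*(x+.0055),y-.045,z+.008) for x,z in pr]),col)
        poly(1,tf(c,[(x,y,.012) for x,y in((-.1075,-.05),(.1075,-.05),(.1075,.05),(-.1075,.05))]),(255,0,0))
        for s in(1,-1): poly(1,tf(c,[(-.099,.0155*s,.096),(-.014,.0155*s,.096)]),(0,0,255),False)
        poly(1,tf(c,[(-.0605,.0155,.096),(-.0605,-.0155,.096)]),(0,255,0),False)
        out.append(np.hstack(im))
    cv2.imwrite('pics/ov1.png',np.vstack(out))
E
python3 f1.py
```

```text
[ 0.64023359  0.17672859 -0.12919606] [[0.1, 0.5], [-0.1, 0.6], [-0.5, 0.1], [0.2, -0.5], [-0.4, -0.2], [0.1, 0.2], [1.9, -0.3]]
[ 0.63541055 -0.16679745  0.09853364] [[0.8, 0.3], [0.8, 5.3], [0.1, 0.1], [-1.7, -1.0], [1.8, 0.9], [-0.5, -0.9], [-1.2, 6.2], [-0.2, -2.5], [-1.1, -0.7]]
```

View pics/ov1.png

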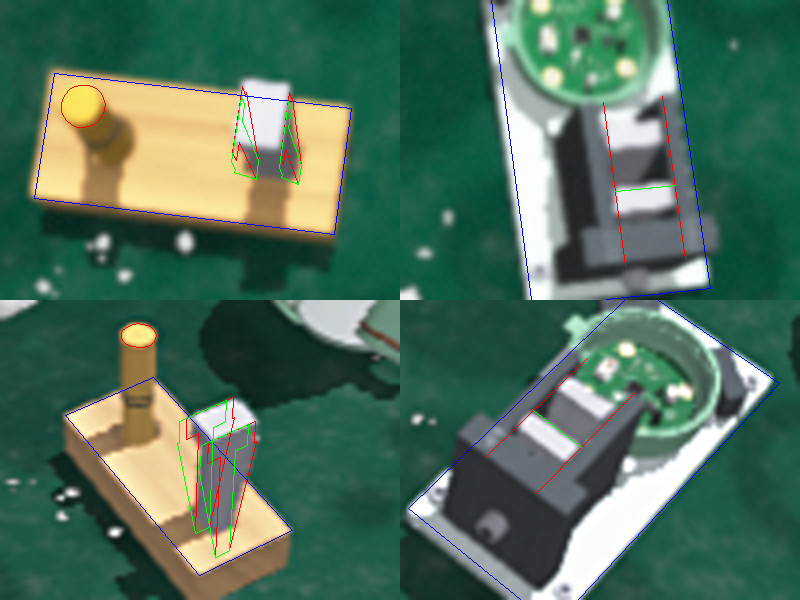

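The overlay fits both views. The block residuals are 0.5 px or less and the drift's top ring lies on the drift. The wedge matches the red model, so its slope faces the block's +x. The slot lines lie on the cheeks.

```bash
cat > go.py <<'E'
from h import *
from scipy.spatial.transform import Rotation as Ro
def plan(P,yaw,s=None):
    s=s or arm.observe(); R=Ro.from_euler('xyz',s['tcp_rot'],degrees=True)
    d=R.inv().apply(np.array(P)-s['eef_pos'])
    # total shift in current tool axes (units), rotation vector in tool axes (units)
    rv=(R.inv()*Ro.from_euler('xyz',[180,0,yaw],degrees=True)).as_rotvec()
    print('shift',(d/.04).round(2),'turn',(rv/.12).round(2))
E
python3 - <<'E'
from f1 import *; from go import plan
H=at_z(T,(230.8,158.3),.118);print('head',H,'model',tf(b,[(.0025,-.045,.118)]))
print('head scene px',proj(S,H)); by=np.degrees(b[2]);cy=np.degrees(c[2]);print(by,cy)
print('drift',tf(b,[(0,.045,0)]),'slot wedge-org',tf(c,[(-.0485,0,0)]),'headtarget',tf(c,[(-.0515,0,0)]))
plan([H[0],H[1],.22],180+by)
E
```

```text
head [0.64046054 0.12996486 0.118     ] model [[0.63691509 0.13178154 0.118     ]]
head scene px [[296.41024006 174.18654497]]
-7.402389036094724 5.645561471008166
drift [[0.64603125 0.22135355 0.        ]] slot wedge-org [[ 0.5871458 -0.1715686  0.       ]] headtarget [[ 0.58416035 -0.17186373  0.        ]]
shift [-13.56  -6.51   0.28] turn [-0.   -0.   -2.19]
```

Emit:
carry_out(
  increments=[
    [[-0.97, -0.465, 0, 0, 0, 0, 1], [-0.97, -0.465, 0, 0, 0, 0, 1], [-0.97, -0.465, 0, 0, 0, 0, 1], [-0.97, -0.465, 0, 0, 0, 0, 1], [-0.97, -0.465, 0, 0, 0, 0, 1], [-0.97, -0.465, 0, 0, 0, 0, 1], [-0.97, -0.465, 0, 0, 0, 0, 1], [-0.97, -0.465, 0, 0, 0, 0, 1], [-0.97, -0.465, 0, 0, 0, 0, 1], [-0.97, -0.465, 0, 0, 0, 0, 1], [-0.97, -0.465, 0, 0, 0, -1, 1], [-0.97, -0.465, 0, 0, 0, -1, 1]],
  ],
  squeeze=40,
)

```text
clock: 1.8
eef_pos: [0.5881, 0.1961, 0.2315]
tcp_rot: [180.0, 0.0, 171.5]
force: [0.3, 0.8, 0.5]
width: 1.002
finger_force: 0.0
```

```bash
python3 - <<'E'
from go import *
s=arm.observe();print(s['clock'],s['eef_pos'],s['tcp_rot'],s['force'])
plan([.6400,.1303,.095],172.6)
E
```

```text
1.8 [0.58813195 0.19613891 0.23148663] [1.79982095e+02 9.00384258e-03 1.71529324e+02] [0.2922486  0.75953992 0.52308132]
shift [-1.52 -1.44  3.41] turn [ 0.    0.   -0.16]
```

Emit:
carry_out(
  increments=[
    [[-0.76, -0.72, 0, 0, 0, -0.16, 1], [-0.76, -0.72, 0, 0, 0, 0, 1], [0, 0, 0.2, 0, 0, 0, 1], [0, 0, 0.6, 0, 0, 0, 1], [0, 0, 0.6, 0, 0, 0, 1]],
  ],
)

```text
clock: 2.42
eef_pos: [0.6389, 0.1327, 0.1744]
tcp_rot: [180.0, -0.0, 172.5]
force: [-0.7, 0.4, 0.2]
width: 1.0
finger_force: 0.0
```

```bash
python3 - <<'E'
from go import *
s=arm.observe();print(s['clock'],s['eef_pos'],s['tcp_rot'],s['force'])
plan([.6400,.1303,.091],172.6)
for n in('top','scene'):
    c=cap(n); p=proj(c,[.64,.13,.12])[0].astype(int); 
    im=c['im'][p[1]-60:p[1]+45,p[0]-70:p[0]+70,::-1]; 
    globals()[n]=cv2.resize(im,None,fx=2.85,fy=2.85,interpolation=cv2.INTER_CUBIC)
cv2.imwrite('pics/g1.png',np.hstack([top,scene]))
E
```

```text
2.425 [0.63890815 0.13270176 0.17444271] [ 1.79960307e+02 -1.66217672e-02  1.72457605e+02] [-0.73505311  0.44989847  0.15175258]
shift [-0.04 -0.06  2.09] turn [ 0.01 -0.   -0.02]
```

View pics/g1.png

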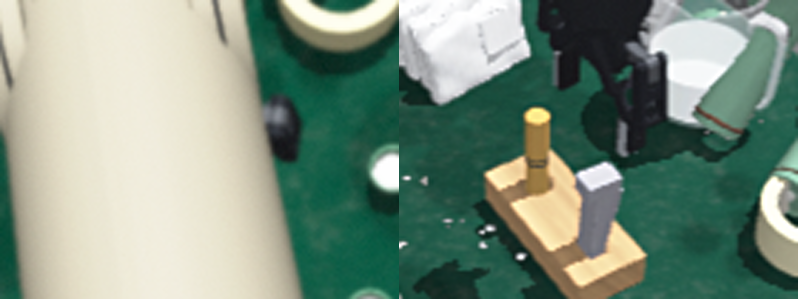

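The top view is blocked by the arm. In the scene view the fingers straddle the wedge head, with finger midpoint near (597,105) in the crop and the head below at (600,175). I'll descend.

Emit:
carry_out(
  increments=[
    [[-0.04, -0.06, 0.5, 0, 0, 0, 1], [0, 0, 0.6, 0, 0, 0, 1], [0, 0, 0.6, 0, 0, 0, 1], [0, 0, 0.38, 0, 0, 0, 1], [0, 0, 0, 0, 0, 0, 0.2], [0, 0, 0, 0, 0, 0, -0.2], [0, 0, 0, 0, 0, 0, -1], [0, 0, 0, 0, 0, 0, -1], [0, 0, 0, 0, 0, 0, -1], [0, 0, 0, 0, 0, 0, -1], [0, 0, 0, 0, 0, 0, -1]],
  ],
  squeeze=50,
)

```text
clock: 3.9
eef_pos: [0.6413, 0.1293, 0.0931]
tcp_rot: [179.9, 0.1, 172.4]
force: [-0.2, 0.4, 6.2]
width: 0.268
finger_force: 50.8
```

Emit:
carry_out(
  increments=[
    [[0, 0, -0.3, 0, 0, 0, -1], [0, 0, -0.6, 0, 0, 0, -1], [0, 0, -0.8, 0, 0, 0, -1], [0, 0, -0.8, 0, 0, 0, -1], [0, 0, -0.8, 0, 0, 0, -1], [0, 0, -0.3, 0, 0, 0, -1], [0, 0, 0, 0, 0, 0, -1]],
  ],
)

```text
clock: 4.78
eef_pos: [0.6407, 0.129, 0.2362]
tcp_rot: [180.0, 0.0, 172.4]
force: [0.1, -0.5, -2.5]
width: 0.27
finger_force: 49.9
```

```bash
python3 - <<'E'
from go import *
s=arm.observe();print(s['clock'],s['eef_pos'],s['tcp_rot'],s['force'])
plan([.5842,-.1719,.225],185.6)
c=cap('scene','s2.png')
R=Ro.from_euler('xyz',s['tcp_rot'],degrees=True).as_matrix()
th=np.radians(s['tcp_rot'][2]-180); e=s['eef_pos']
ca,sa=np.cos(th),np.sin(th); f=lambda x,y,z:[e[0]+ca*x-sa*y,e[1]+sa*x+ca*y,e[2]-.0851+z]
im=c['im'][:,:,::-1].copy(); p=proj(c,f(0,0,.05))[0].astype(int); x,y=p[0]-50,p[1]-50
im=cv2.resize(im[y:y+100,x:x+100],None,fx=6,fy=6,interpolation=cv2.INTER_CUBIC)
for yy in(-.012,.012):
    q=(proj(c,[f(X+.003,yy,Z) for X,Z in[(0,0),(.0153,.092),(.014,.092),(.014,.11),(-.02,.11),(-.02,.092),(-.011,.092),(-.011,0)]])-[x,y])*6
    cv2.polylines(im,[np.int32(q)],True,(0,0,255))
cv2.imwrite('pics/g2.png',im)
E
```

```text
4.775 [0.64069634 0.12899451 0.23618858] [1.79985110e+02 2.10582193e-02 1.72397004e+02] [ 0.05737276 -0.54869043 -2.48887678]
shift [ 0.4  -7.64  0.28] turn [ 0.    0.   -1.92]
```

View pics/g2.png

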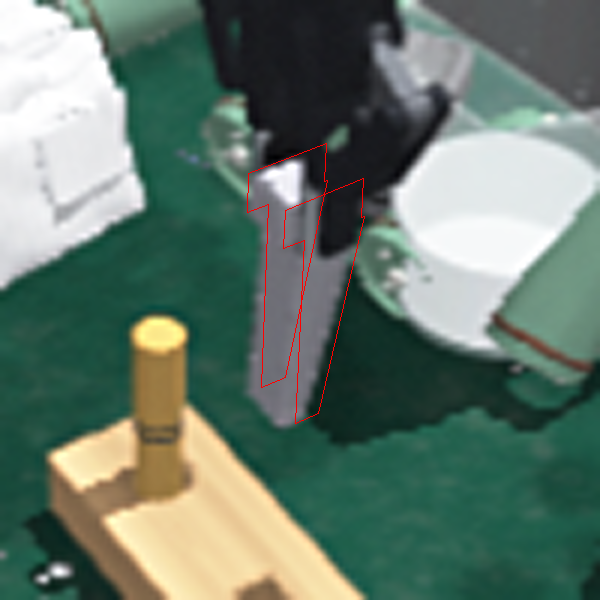

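The wedge is held, slope to +x. Its head matches the model, but the tip sits about 2.5 px left of it: back corners at (250,388) and (278,425), against the model's (262,387) and (297,422). So it is tilted in the grip by a few degrees. I'll work out the tilt.

```bash
python3 - <<'E'
from go import *
s=arm.observe();e=s['eef_pos'];c=cap('scene')
b=e+[0,0,-.085];J=np.array([(proj(c,b+d)-proj(c,b))[0]/.001 for d in np.eye(3)*.001]).T
print(J.round(0)); a=np.radians(172.4-180)
A=J@np.array([[np.cos(a),-np.sin(a)],[np.sin(a),np.cos(a)],[0,0]])
print('tip shift in wedge x,y (mm)',np.linalg.solve(A,[-2.5,.7])*1000)
E
```

```text
[[ 320. -279.   15.]
 [-185. -227. -310.]]
tip shift in wedge x,y (mm) [-6.33751035  1.08914446]
```

Emit:
carry_out(
  increments=[
    [[0.05, -0.4, 0, 0, 0, 0, -1], [0.05, -0.9, 0, 0, 0, 0, -1], [0.05, -0.9, 0, 0, 0, 0, -1], [0.05, -0.9, 0, 0, 0, 0, -1], [0.05, -0.9, 0, 0, 0, 0, -1], [0.05, -0.9, 0, 0, 0, 0, -1], [0.05, -0.9, 0, 0, 0, 0, -1], [0.05, -0.9, 0, 0, 0, 0, -1], [0, -0.6, 0, 0, 0, 0, -1], [0, -0.34, 0, 0, 0, -0.96, -1], [0, 0, 0, 0, 0, -0.96, -1], [0, 0, 0, 0, 0, 0, -1]],
  ],
)

```text
clock: 6.38
eef_pos: [0.5834, -0.1728, 0.2354]
tcp_rot: [180.0, -0.1, -174.5]
force: [-0.1, 0.1, -2.3]
width: 0.268
finger_force: 49.8
```

Emit:
carry_out(
  increments=[
    [[0, 0, 0, 0, -0.52, 0, -1], [0, 0, 0, 0, 0, 0, -1], [0, 0, 0, 0, 0, 0, -1]],
  ],
)

```text
clock: 6.75
eef_pos: [0.5842, -0.1716, 0.236]
tcp_rot: [180.0, 3.5, -174.5]
force: [0.7, -0.0, -1.7]
width: 0.267
finger_force: 49.8
```

```bash
cat > ov.py <<'E'
from go import *
def draw(fn,cl=(.63541,-.1668,.0985),vx=0,vy=0,sc=6,cam='scene',hx=0):
    s=arm.observe();e=s['eef_pos'];R=Ro.from_euler('xyz',s['tcp_rot'],degrees=True).as_matrix()
    g=e-.016*R[:,2]; a=np.arctan2(-R[0,1],R[1,1]); ca,sa=np.cos(a),np.sin(a)
    f=lambda x,y,z:[g[0]+ca*(x+.003+hx)-sa*y,g[1]+sa*(x+.003+hx)+ca*y,g[2]-.101+z]
    c=cap(cam); p=proj(c,f(0,0,.03))[0].astype(int); x,y=p[0]-50+vx,p[1]-50+vy
    im=cv2.resize(c['im'][y:y+100,x:x+100,::-1],None,fx=sc,fy=sc,interpolation=cv2.INTER_CUBIC)
    L=lambda P,k,cl_=True:cv2.polylines(im,[np.int32((proj(c,P)-[x,y]+.5)*sc)],cl_,k)
    for yy in(-.012,.012): L([f(X,yy,Z) for X,Z in[(0,0),(.0153,.092),(.014,.092),(.014,.11),(-.02,.11),(-.02,.092),(-.011,.092),(-.011,0)]],(0,0,255))
    k,q=np.cos(cl[2]),np.sin(cl[2]); h=lambda X,Y,Z:[cl[0]+k*X-q*Y,cl[1]+q*X+k*Y,Z]
    for sg in(1,-1): L([h(-.099,.0155*sg,.096),h(-.014,.0155*sg,.096)],(0,255,0),False)
    L([h(-.0605,.0155,.096),h(-.0605,-.0155,.096)],(0,255,0),False)
    w=np.array(f(0,0,0))-[cl[0],cl[1],0]
    print('tcp',e,s['tcp_rot'],s['force'],'wedge tip in clamp',k*w[0]+q*w[1],-q*w[0]+k*w[1],w[2],'yaw',np.degrees(a-cl[2]))
    cv2.imwrite('pics/'+fn,im)
E
python3 -c "
from ov import *; draw('g3.png',vy=15)"
```

```text
tcp [ 0.5842017  -0.17163954  0.23601018] [ 179.97925494    3.50601851 -174.45360659] [ 0.72803809 -0.03020497 -1.65577317] wedge tip in clamp -0.04941446958378528 0.00021062815137964583 0.1509802342799966 yaw -0.09597224045636743
```

View pics/g3.png

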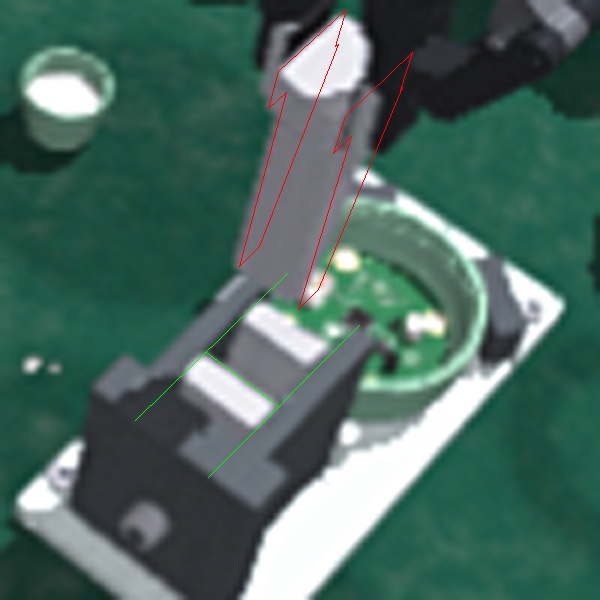

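The tip's back edge, (238,265) to (300,308), lies on the model, and the plate's front edge, (207,352) to (280,405), lies on the modelled slot line. Both poses are confirmed. I'll shift about 1.5 mm to +x and lower it.

```bash
python3 - <<'E'
from go import *
e=arm.observe()['eef_pos']
for dx,dz in((.0015,-.03),(.0015,-.085),(0,-.002)): plan(e+[dx,dx*.1,dz],-174.4)
E
```

```text
shift [ 0.01 -0.    0.75] turn [ 0.    0.51 -0.  ]
shift [ 0.09 -0.    2.12] turn [ 0.    0.51 -0.  ]
shift [ 0.   -0.    0.05] turn [ 0.    0.51 -0.  ]
```

Emit:
carry_out(
  increments=[
    [[-0.015, 0, 0.35, 0, 0, 0, -1], [0.015, 0, 0.4, 0, 0, 0, -1], [0.02, 0, 0.37, 0, 0, 0, -1], [0.02, 0, 0.35, 0, 0, 0, -1], [0.02, 0, 0.35, 0, 0, 0, -1], [0.02, 0, 0.3, 0, 0, 0, -1], [0, 0, 0, 0, 0, 0, -1]],
  ],
)

```text
clock: 7.68
eef_pos: [0.5859, -0.1714, 0.1502]
tcp_rot: [180.0, 3.5, -174.4]
force: [-0.2, -0.4, -2.1]
width: 0.268
finger_force: 49.7
```

Emit:
carry_out(
  increments=[
    [[0.003, 0, 0.05, 0, 0, 0, -1], [0.003, 0, 0.05, 0, 0, 0, -1], [0.003, 0, 0.05, 0, 0, 0, -1], [0.003, 0, 0.05, 0, 0, 0, -1], [0, 0, 0, 0, 0, 0, -1]],
  ],
)

```text
clock: 8.3
eef_pos: [0.5864, -0.1715, 0.1431]
tcp_rot: [180.0, 3.6, -174.4]
force: [-1.1, 0.0, -3.1]
width: 0.272
finger_force: 49.7
```

Emit:
carry_out(
  increments=[
    [[0.003, 0, 0.05, 0, 0, 0, -1], [0.003, 0, 0.05, 0, 0, 0, -1], [0.003, 0, 0.05, 0, 0, 0, -1], [0, 0, 0, 0, 0, 0, -1]],
  ],
)

```text
clock: 8.8
eef_pos: [0.5864, -0.1715, 0.137]
tcp_rot: [180.0, 3.6, -174.4]
force: [-0.7, 0.4, -2.1]
width: 0.271
finger_force: 49.7
```

Emit:
carry_out(
  increments=[
    [[0.003, 0, 0.05, 0, 0, 0, -1], [0.003, 0, 0.05, 0, 0, 0, -1], [0.003, 0, 0.05, 0, 0, 0, -1], [0, 0, 0, 0, 0, 0, -1]],
  ],
)

```text
clock: 9.3
eef_pos: [0.5864, -0.1715, 0.131]
tcp_rot: [180.0, 3.6, -174.4]
force: [-0.3, -0.0, -3.0]
width: 0.272
finger_force: 49.8
```

Emit:
carry_out(
  increments=[
    [[0.003, 0, 0.05, 0, 0, 0, -1], [0.003, 0, 0.05, 0, 0, 0, -1], [0, 0, 0, 0, 0, 0, -1]],
  ],
)

```text
clock: 9.68
eef_pos: [0.5861, -0.1717, 0.1268]
tcp_rot: [180.0, 3.5, -174.4]
force: [-1.5, -0.9, -3.4]
width: 0.266
finger_force: 49.8
```

Emit:
carry_out(
  increments=[
    [[0.003, 0, 0.05, 0, 0, 0, -1], [0.003, 0, 0.05, 0, 0, 0, -1], [0, 0, 0, 0, 0, 0, -1]],
  ],
)

```text
clock: 10.05
eef_pos: [0.5862, -0.1716, 0.1228]
tcp_rot: [180.0, 3.5, -174.4]
force: [-2.0, -1.2, -2.4]
width: 0.269
finger_force: 49.9
```

Emit:
carry_out(
  increments=[
    [[0.003, 0, 0.05, 0, 0, 0, -1], [0.003, 0, 0.05, 0, 0, 0, -1], [0, 0, 0, 0, 0, 0, -1]],
  ],
)

```text
clock: 10.42
eef_pos: [0.5865, -0.1715, 0.1189]
tcp_rot: [180.0, 3.6, -174.4]
force: [-3.7, -0.7, -3.1]
width: 0.271
finger_force: 49.9
```

Emit:
carry_out(
  increments=[
    [[0.025, 0, 0, 0, 0, 0, -1], [0, 0, 0, 0, 0, 0, -1]],
  ],
)

```text
clock: 10.68
eef_pos: [0.586, -0.1714, 0.1193]
tcp_rot: [180.0, 3.6, -174.4]
force: [-0.1, 0.1, -3.9]
width: 0.27
finger_force: 49.8
```

Emit:
carry_out(
  increments=[
    [[0.003, 0, 0.05, 0, 0, 0, -1], [0, 0, 0, 0, 0, 0, -1]],
  ],
)

```text
clock: 10.92
eef_pos: [0.5857, -0.1715, 0.117]
tcp_rot: [180.0, 3.6, -174.4]
force: [-1.0, -0.1, -3.0]
width: 0.269
finger_force: 49.9
```

Emit:
carry_out(
  increments=[
    [[0.008, 0, 0.05, 0, 0, 0, -1], [0, 0, 0, 0, 0, 0, -1]],
  ],
)

```text
clock: 11.18
eef_pos: [0.5856, -0.1716, 0.1151]
tcp_rot: [-180.0, 3.6, -174.4]
force: [0.5, -0.1, -1.9]
width: 0.271
finger_force: 49.9
```

Emit:
carry_out(
  increments=[
    [[0.008, 0, 0.05, 0, 0, 0, -1], [0, 0, 0, 0, 0, 0, -1]],
  ],
)

```text
clock: 11.42
eef_pos: [0.5856, -0.1717, 0.1134]
tcp_rot: [-180.0, 3.6, -174.4]
force: [0.8, -0.2, 0.3]
width: 0.271
finger_force: 50.3
```

Emit:
carry_out(
  increments=[
    [[0, 0, 0, 0, 0, 0, -0.3], [0, 0, 0, 0, 0, 0, -0.2], [0, 0, 0, 0, 0, 0, 0.2], [0, 0, 0, 0, 0, 0, 1], [0, 0, 0, 0, 0, 0, 1], [0, 0, 0, 0, 0, 0, 1], [0, 0, 0, 0, 0, 0, 1]],
  ],
)

```text
clock: 12.3
eef_pos: [0.5852, -0.1716, 0.1131]
tcp_rot: [180.0, 3.6, -174.4]
force: [0.1, 0.5, -0.4]
width: 1.001
finger_force: 0.0
```

Emit:
carry_out(
  increments=[
    [[-0.01, 0, -0.2, 0, 0, 0, 1], [-0.03, 0, -0.5, 0, 0, 0, 1], [-0.03, 0, -0.8, 0, 0, 0, 1], [-0.05, 0, -0.9, 0, 0, 0, 1], [-0.05, 0, -0.9, 0, 0, 0, 1], [0, 0.5, -0.5, 0, 0.52, 0, 1], [0, 0.9, 0, 0, 0, 0, 1], [0, 0.9, 0, 0, 0, 0, 1], [0, 0.9, 0, 0, 0, 0, 1], [0, 0.9, 0, 0, 0, 0, 1]],
  ],
)

```text
clock: 13.55
eef_pos: [0.5663, -0.0077, 0.2659]
tcp_rot: [180.0, 0.0, -174.4]
force: [0.3, -0.1, -0.4]
width: 0.996
finger_force: 0.0
```

```bash
python3 - <<'E'
from f1 import *; from go import plan
print(arm.observe()['force'])
d=tf(b,[(0,.045,0)])[0]; plan([d[0],d[1],.235],172.6)
f=lambda i,x,y,w=100,h=100:cv2.resize(i['im'][y:y+h,x:x+w,::-1],(w*4,h*4),interpolation=cv2.INTER_CUBIC)
cv2.imwrite('pics/g4.png',np.hstack([f(T,325,125),f(S,325,220)]))
E
```

```text
[-0.29975307  0.07591556 -0.16294609]
shift [-2.57  5.39  0.78] turn [0.02 0.   1.94]
```

View pics/g4.png

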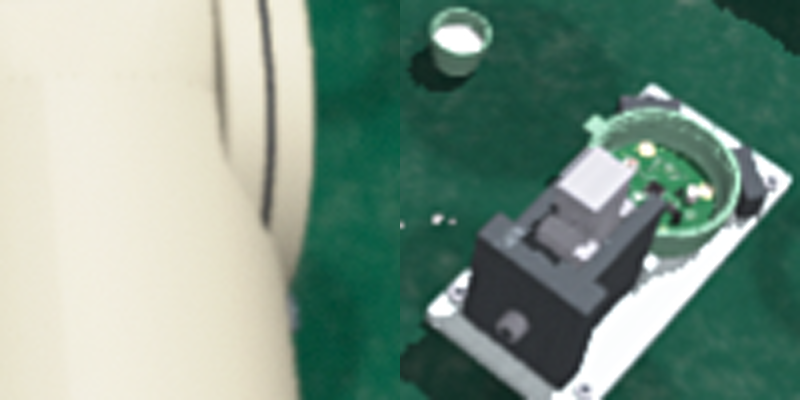

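The scene crop shows the wedge standing upright in the slot, its head top centred at full-image pixel (374.5,265) above the cheeks. Next is the drift.

Emit:
carry_out(
  increments=[
    [[-0.37, 0.77, 0, 0, 0, 0, 1], [-0.37, 0.77, 0, 0, 0, 0, 1], [-0.37, 0.77, 0, 0, 0, 0, 1], [-0.37, 0.77, 0, 0, 0, 0, 1], [-0.37, 0.77, 0, 0, 0, 0, 1], [-0.37, 0.77, 0.3, 0, 0, 0, 1], [-0.35, 0.77, 0.48, 0, 0, 0.97, 1], [0, 0, 0, 0, 0, 0.97, 1], [0, 0, 0, 0, 0, 0, 1]],
  ],
)

```text
clock: 14.78
eef_pos: [0.648, 0.2154, 0.2342]
tcp_rot: [-180.0, 0.0, 172.3]
force: [0.4, -0.3, 1.1]
width: 0.998
finger_force: 0.0
```

```bash
python3 - <<'E'
from go import *
print(arm.observe()['eef_pos']);plan([.6460,.2213,.075],172.6)
E
```

```text
[0.64802416 0.21535528 0.23415484]
shift [0.07 0.14 3.98] turn [-0.01  0.   -0.05]
```

Emit:
carry_out(
  increments=[
    [[0.07, 0.14, 0.3, 0, 0, 0, 1], [0, 0, 0.8, 0, 0, 0, 1], [0, 0, 0.8, 0, 0, 0, 1], [0, 0, 0.8, 0, 0, 0, 1], [0, 0, 0.8, 0, 0, 0, 1], [0, 0, 0.48, 0, 0, 0, 1], [0, 0, 0, 0, 0, 0, 0.2], [0, 0, 0, 0, 0, 0, -0.2], [0, 0, 0, 0, 0, 0, -1], [0, 0, 0, 0, 0, 0, -1], [0, 0, 0, 0, 0, 0, -1], [0, 0, 0, 0, 0, 0, -1]],
  ],
  squeeze=90,
)

```text
clock: 16.27
eef_pos: [0.6465, 0.2222, 0.0763]
tcp_rot: [179.9, 0.1, 172.3]
force: [-1.3, 0.5, 6.6]
width: 0.239
finger_force: 87.6
```

Emit:
carry_out(
  increments=[
    [[0, 0, 0, 0, 0, 0, -1], [0, 0, -0.3, 0, 0, 0, -1], [0, 0, -0.6, 0, 0, 0, -1], [0, 0, -0.9, 0, 0, 0, -1], [0, 0, -0.9, 0, 0, 0, -1], [0, 0, -0.9, 0, 0, 0, -1], [0, 0, -0.7, 0, 0, 0, -1], [0, 0, 0, 0, 0, 0, -1]],
  ],
)

```text
clock: 17.27
eef_pos: [0.6466, 0.2219, 0.2494]
tcp_rot: [179.9, 0.2, 172.3]
force: [-0.0, 0.1, -3.1]
width: 0.233
finger_force: 88.1
```

```bash
python3 - <<'E'
from go import *
c=cap('scene');print('head px',proj(c,[.58317,-.17197,.138]))
e=arm.observe()['eef_pos'];bot=e-[0,0,.0683]
hsv=cv2.cvtColor(c['im'],cv2.COLOR_RGB2HSV);m=cv2.inRange(hsv,(15,100,60),(32,255,255))
p=proj(c,np.array([bot,bot+[0,0,.05]]));print('model bottom,mid',p)
x,y=p[0].astype(int);m2=m*0;m2[y-60:y+14,x-30:x+30]=m[y-60:y+14,x-30:x+30]
ys,xs=np.nonzero(m2);print(len(xs),xs.min(),xs.max(),ys.min(),ys.max())
for r in range(ys.min(),ys.max()+1,3):
    q=xs[ys==r]; 
    if len(q):print(r,q.min(),q.max(),end=' | ')
print()
th=np.linspace(0,6.28,30)
for z in(0,.015,.03,.045):
    q=proj(c,np.c_[bot[0]+.011*np.cos(th),bot[1]+.011*np.sin(th),0*th+bot[2]+z]);print('model z',z,q.min(0).round(1),q.max(0).round(1))
plan([.5832,-.1720,.25],185.6)
E
```

```text
head px [[374.66090807 262.87787892]]
model bottom,mid [[273.99622221 134.5514471 ]
 [273.93945314 117.87050283]]
239 269 278 93 135
93 271 276 | 96 269 278 | 99 269 272 | 102 269 271 | 105 269 271 | 108 269 271 | 111 270 271 | 114 270 272 | 117 270 278 | 120 270 278 | 123 271 278 | 126 271 278 | 129 271 278 | 132 270 278 | 135 271 277 | 
model z 0 [269.5 131.6] [278.5 137.5]
model z 0.015 [269.4 126.8] [278.6 132.6]
model z 0.03 [269.3 121.8] [278.6 127.6]
model z 0.045 [269.3 116.7] [278.6 122.5]
shift [ 0.22 -9.97 -0.08] turn [ 0.    0.01 -1.94]
```

Emit:
carry_out(
  increments=[
    [[0.02, -0.5, 0, 0, 0, 0, -1], [0.02, -0.95, 0, 0, 0, 0, -1], [0.02, -0.95, 0, 0, 0, 0, -1], [0.02, -0.95, 0, 0, 0, 0, -1], [0.02, -0.95, 0, 0, 0, 0, -1], [0.02, -0.95, 0, 0, 0, 0, -1], [0.02, -0.95, 0, 0, 0, 0, -1], [0.02, -0.95, 0, 0, 0, 0, -1], [0.02, -0.95, 0, 0, 0, 0, -1], [0.02, -0.95, 0, 0, 0, -0.5, -1], [0.02, -0.6, 0, 0, 0, -0.97, -1], [0, -0.25, 0, 0, 0, -0.47, -1]],
  ],
)

```text
clock: 18.82
eef_pos: [0.5848, -0.1729, 0.2453]
tcp_rot: [-180.0, -0.2, -174.5]
force: [-0.6, -0.1, -2.7]
width: 0.233
finger_force: 88.2
```

Emit:
carry_out(
  increments=[
    [[0, 0, 0, 0, 0, 0, -1]],
  ],
)

```text
clock: 18.95
eef_pos: [0.5854, -0.1714, 0.2455]
tcp_rot: [180.0, -0.1, -174.6]
force: [0.0, 1.4, -3.6]
width: 0.237
finger_force: 88.2
```

```bash
python3 - <<'E'
from go import *
print(arm.observe()['eef_pos']);plan([.5832,-.1720,.215],185.6)
E
```

```text
[ 0.5854226  -0.17142599  0.24546265]
shift [ 0.05 -0.01  0.76] turn [ 0.   -0.02 -0.03]
```

Emit:
carry_out(
  increments=[
    [[0.05, 0, 0.3, 0, 0, 0, -1], [0, 0, 0.3, 0, 0, 0, -1], [0, 0, 0.2, 0, 0, 0, -1], [0, 0, 0.05, 0, 0, 0, -1], [0, 0, 0, 0, 0, 0, -1]],
  ],
)

```text
clock: 19.58
eef_pos: [0.585, -0.1698, 0.2128]
tcp_rot: [180.0, 0.0, -174.4]
force: [0.9, -0.3, -2.9]
width: 0.232
finger_force: 88.2
```

Emit:
carry_out(
  increments=[
    [[0, 0, 0.05, 0, 0, 0, -1], [0, 0, 0.05, 0, 0, 0, -1], [0, 0, 0, 0, 0, 0, -1]],
  ],
)

```text
clock: 19.95
eef_pos: [0.5849, -0.1699, 0.2087]
tcp_rot: [180.0, -0.0, -174.4]
force: [-0.2, 0.1, -2.5]
width: 0.234
finger_force: 88.2
```

Emit:
carry_out(
  increments=[
    [[0, 0, 0.04, 0, 0, 0, -1], [0, 0, 0.04, 0, 0, 0, -1], [0, 0, 0, 0, 0, 0, -1]],
  ],
)

```text
clock: 20.32
eef_pos: [0.5848, -0.1699, 0.2054]
tcp_rot: [180.0, -0.0, -174.4]
force: [-0.3, -0.2, -3.0]
width: 0.238
finger_force: 88.2
```

Emit:
carry_out(
  increments=[
    [[0.035, -0.05, 0.03, 0, 0, 0, -1], [0, 0, 0.04, 0, 0, 0, -1], [0, 0, 0, 0, 0, 0, -1]],
  ],
)

```text
clock: 20.7
eef_pos: [0.5836, -0.172, 0.2026]
tcp_rot: [180.0, -0.0, -174.4]
force: [0.6, 0.1, -3.0]
width: 0.236
finger_force: 88.2
```

Emit:
carry_out(
  increments=[
    [[0, 0, 0.04, 0, 0, 0, -1], [0, 0, 0, 0, 0, 0, -1]],
  ],
)

```text
clock: 20.95
eef_pos: [0.5837, -0.172, 0.2012]
tcp_rot: [180.0, -0.0, -174.4]
force: [-0.1, 0.2, -3.3]
width: 0.238
finger_force: 88.2
```

Emit:
carry_out(
  increments=[
    [[0, 0, 0.04, 0, 0, 0, -1], [0, 0, 0, 0, 0, 0, -1]],
  ],
)

```text
clock: 21.2
eef_pos: [0.5837, -0.172, 0.1996]
tcp_rot: [180.0, 0.0, -174.4]
force: [-0.1, -0.6, -2.2]
width: 0.237
finger_force: 88.2
```

Emit:
carry_out(
  increments=[
    [[0, 0, 0.04, 0, 0, 0, -1], [0, 0, 0, 0, 0, 0, -1]],
  ],
)

```text
clock: 21.45
eef_pos: [0.5837, -0.172, 0.1979]
tcp_rot: [180.0, -0.0, -174.4]
force: [0.2, 0.1, -2.1]
width: 0.235
finger_force: 88.2
```

Emit:
carry_out(
  increments=[
    [[0, 0, 0.03, 0, 0, 0, -1], [0, 0, 0, 0, 0, 0, -1]],
  ],
)

```text
clock: 21.7
eef_pos: [0.5837, -0.172, 0.1967]
tcp_rot: [180.0, -0.0, -174.4]
force: [-0.0, -1.1, -2.3]
width: 0.239
finger_force: 88.2
```

Emit:
carry_out(
  increments=[
    [[0, 0, 0.03, 0, 0, 0, -1], [0, 0, 0, 0, 0, 0, -1]],
  ],
)

```text
clock: 21.95
eef_pos: [0.5837, -0.172, 0.1955]
tcp_rot: [180.0, -0.0, -174.4]
force: [0.3, 0.5, -2.2]
width: 0.234
finger_force: 88.2
```

Emit:
carry_out(
  increments=[
    [[0, 0, 0.03, 0, 0, 0, -1], [0, 0, 0.03, 0, 0, 0, -1], [0, 0, 0, 0, 0, 0, -1]],
  ],
)

```text
clock: 22.32
eef_pos: [0.584, -0.1721, 0.1943]
tcp_rot: [-180.0, 0.1, -174.4]
force: [-2.2, 0.5, 7.2]
width: 0.237
finger_force: 88.8
```

```bash
python3 - <<'E'
from go import *
s=arm.observe();print(s['force'])
c=cap('scene');e=s['eef_pos'];p=proj(c,[e-[0,0,.0683],e-[0,0,.0]]);print(p)
x,y=p[0].astype(int)-50
cv2.imwrite('pics/g5.png',cv2.resize(c['im'][y:y+100,x:x+100,::-1],None,fx=6,fy=6,interpolation=cv2.INTER_CUBIC))
E
```

```text
[-2.17540119  0.45530364  7.15625897]
[[373.99708472 266.08260049]
 [380.0141067  245.93401726]]
```

View pics/g5.png

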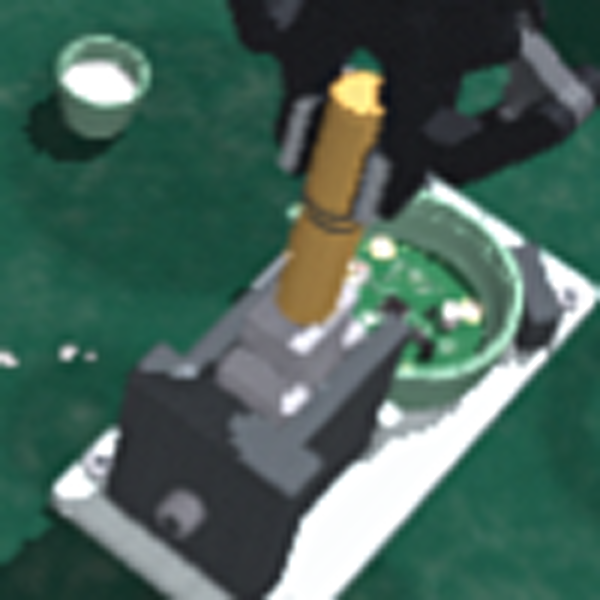

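The crop shows the drift upright on the middle of the wedge head, its lower end at about (310,310) in the crop. It is in contact, so I'll press on in small steps.

Emit:
carry_out(
  increments=[
    [[0, 0, 0, 0, 0, 0, -1]],
  ],
)

```text
clock: 22.5
eef_pos: [0.584, -0.1721, 0.1943]
tcp_rot: [-180.0, 0.1, -174.4]
force: [-2.8, 0.8, 6.3]
width: 0.238
finger_force: 88.8
```

Emit:
carry_out(
  increments=[
    [[0, 0, 0.02, 0, 0, 0, -1], [0, 0, 0, 0, 0, 0, -1]],
  ],
)

```text
clock: 22.75
eef_pos: [0.5842, -0.1722, 0.1942]
tcp_rot: [-180.0, 0.1, -174.4]
force: [-3.2, -0.2, 10.9]
width: 0.233
finger_force: 89.2
```

Emit:
carry_out(
  increments=[
    [[0, 0, 0.015, 0, 0, 0, -1], [0, 0, 0, 0, 0, 0, -1], [0, 0, 0, 0, 0, 0, -1]],
  ],
)

```text
clock: 23.12
eef_pos: [0.5843, -0.1723, 0.1941]
tcp_rot: [-180.0, 0.1, -174.4]
force: [-4.0, 1.4, 14.9]
width: 0.237
finger_force: 89.6
```

Emit:
carry_out(
  increments=[
    [[0, 0, 0.012, 0, 0, 0, -1], [0, 0, 0, 0, 0, 0, -1], [0, 0, 0, 0, 0, 0, -1]],
  ],
)

```text
clock: 23.5
eef_pos: [0.5844, -0.1723, 0.194]
tcp_rot: [-180.0, 0.2, -174.4]
force: [-5.4, 0.9, 16.3]
width: 0.234
finger_force: 89.9
```

```bash
python3 - <<'E'
from h import *
from fit import S,T
print(arm.observe()['force'])
cl=(.63541,-.1668,.0985);k,q=np.cos(cl[2]),np.sin(cl[2]);h=lambda X,Y,Z:[cl[0]+k*X-q*Y,cl[1]+q*X+k*Y,Z]
g4=cv2.imread('pics/g4.png')[:,400:]
now=cv2.resize(S['im'][220:320,325:425,::-1],(400,400),interpolation=cv2.INTER_CUBIC)
def ov(im,x0,y0,sc,tz,col):
    im=im.copy()
    P=[h(X,Y,tz+.11) for X,Y in((-.0695,-.012),(-.0355,-.012),(-.0355,.012),(-.0695,.012))]
    for Q in(P,[P[3],P[0],h(-.0695,-.012,tz+.092),h(-.0695,.012,tz+.092)],[P[0],P[1],h(-.0355,-.012,tz+.092),h(-.0695,-.012,tz+.092)]):
        cv2.polylines(im,[np.int32((proj(S,Q)-[x0,y0]+.5)*sc)],True,col)
    return im
f=lambda im:cv2.resize(im[100:290,100:300],(400,380),interpolation=cv2.INTER_CUBIC) # 8x of px region from (350,245)
a=f(g4)
b=ov(a,350,245,8,.021,(0,0,255)); b=ov(b,350,245,8,.030,(0,255,0))
n=f(now); n=ov(n,350,245,8,.018,(0,0,255))
cv2.imwrite('pics/g6.png',np.hstack([b,n]))
E
```

```text
[-5.3591202   1.16694354 17.46232676]
```

View pics/g6.png

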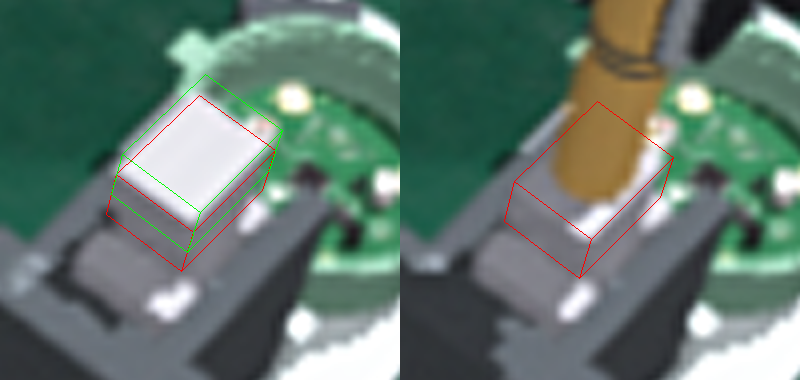

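On the left (before striking) the head matches a tip height of about 25 mm. On the right (now) it matches 18.5 mm, with the head's lower corner at (591,236). So the wedge has moved about 6 mm and now stops dead under 19 N, which means it is home. A little more force will jam it.

Emit:
carry_out(
  increments=[
    [[0, 0, 0.01, 0, 0, 0, -1], [0, 0, 0, 0, 0, 0, -1], [0, 0, 0, 0, 0, 0, -1]],
  ],
)

```text
clock: 23.98
eef_pos: [0.5844, -0.1724, 0.1939]
tcp_rot: [-180.0, 0.2, -174.4]
force: [-5.0, 1.6, 18.8]
width: 0.234
finger_force: 90.1
```

Emit:
carry_out(
  increments=[
    [[0, 0, 0, 0, 0, 0, -1]],
  ],
)

```text
clock: 24.1
eef_pos: [0.5844, -0.1724, 0.1939]
tcp_rot: [-180.0, 0.2, -174.4]
force: [-5.7, 2.1, 19.0]
width: 0.239
finger_force: 90.1
```

Emit:
carry_out(
  increments=[
    [[0, 0, 0, 0, 0, 0, -1]],
  ],
)

```text
clock: 24.22
eef_pos: [0.5845, -0.1724, 0.1939]
tcp_rot: [-180.0, 0.2, -174.4]
force: [-6.5, 0.5, 17.9]
width: 0.235
finger_force: 90.0
```

Emit:
carry_out(
  increments=[
    [[0, 0, 0.014, 0, 0, 0, -1], [0, 0, 0, 0, 0, 0, -1], [0, 0, 0, 0, 0, 0, -1]],
  ],
)

```text
clock: 24.6
eef_pos: [0.5846, -0.1725, 0.1938]
tcp_rot: [-180.0, 0.2, -174.4]
force: [-6.6, 2.3, 20.7]
width: 0.235
finger_force: 90.3
```

Emit:
carry_out(
  increments=[
    [[0, 0, 0.012, 0, 0, 0, -1], [0, 0, 0, 0, 0, 0, -1], [0, 0, 0, 0, 0, 0, -1]],
  ],
)

```text
clock: 24.98
eef_pos: [0.5846, -0.1725, 0.1936]
tcp_rot: [-180.0, 0.2, -174.4]
force: [-7.7, 1.4, 24.1]
width: 0.234
finger_force: 90.6
```

Emit:
carry_out(
  increments=[
    [[0, 0, 0, 0, 0, 0, -1]],
  ],
)

```text
clock: 25.1
eef_pos: [0.5846, -0.1725, 0.1937]
tcp_rot: [-180.0, 0.2, -174.4]
force: [-8.1, 1.2, 23.7]
width: 0.233
finger_force: 90.6
```

Emit:
carry_out(
  increments=[
    [[0, 0, -0.1, 0, 0, 0, -1], [0, 0, -0.3, 0, 0, 0, -1], [0, 0, -0.6, 0, 0, 0, -1], [0, 0, -0.6, 0, 0, 0, -1], [0, 0, 0, 0, 0, 0, -1]],
  ],
)

```text
clock: 25.72
eef_pos: [0.5845, -0.1723, 0.2556]
tcp_rot: [-180.0, 0.2, -174.4]
force: [-0.2, 0.9, -4.0]
width: 0.238
finger_force: 88.0
```

```bash
python3 - <<'E'
from go import *
print(arm.observe()['eef_pos']);plan([.6465,.2222,.22],172.3)
E
```

```text
[ 0.58453077 -0.17229183  0.25561518]
shift [-2.5   9.66  0.89] turn [-0.    0.03  1.93]
```

Emit:
carry_out(
  increments=[
    [[-0.1, 0.5, 0, 0, 0, 0, -1], [-0.25, 0.93, 0, 0, 0, 0, -1], [-0.25, 0.93, 0, 0, 0, 0, -1], [-0.25, 0.93, 0, 0, 0, 0, -1], [-0.25, 0.93, 0, 0, 0, 0, -1], [-0.25, 0.93, 0, 0, 0, 0, -1], [-0.25, 0.93, 0, 0, 0, 0, -1], [-0.25, 0.93, 0, 0, 0, 0, -1], [-0.25, 0.93, 0, 0, 0, 0, -1], [-0.25, 0.93, 0.2, 0, 0, 0, -1], [-0.15, 0.6, 0.2, 0, 0.03, 0.97, -1], [0, 0.15, 0.2, 0, 0, 0.96, -1]],
  ],
)

```text
clock: 27.22
eef_pos: [0.6447, 0.2248, 0.2273]
tcp_rot: [-180.0, -0.4, 172.4]
force: [-0.5, -1.0, -2.2]
width: 0.239
finger_force: 88.2
```

Emit:
carry_out(
  increments=[
    [[0, 0, 0.1, 0, 0, 0, -1], [0, 0, 0, 0, 0, 0, -1]],
  ],
)

```text
clock: 27.48
eef_pos: [0.6457, 0.2206, 0.225]
tcp_rot: [-179.9, -0.3, 172.5]
force: [-0.4, -0.5, -3.1]
width: 0.234
finger_force: 88.2
```

```bash
python3 - <<'E'
from go import *
s=arm.observe();print(s['eef_pos'],s['tcp_rot']);plan([.6463,.2216,.0775],172.3)
c=cap('scene');bot=s['eef_pos']-[0,0,.0683]
hsv=cv2.cvtColor(c['im'],cv2.COLOR_RGB2HSV);m=cv2.inRange(hsv,(15,100,60),(32,255,255))
x,y=proj(c,bot)[0].astype(int)
for r in range(y-40,y+6,4):
    q=np.nonzero(m[r,x-15:x+15])[0]+x-15
    print(r,(q.min(),q.max()) if len(q) else '',end=' | ')
print()
th=np.linspace(0,6.28,30)
for z in(0,.03,.11):
    q=proj(c,np.c_[bot[0]+.011*np.cos(th),bot[1]+.011*np.sin(th),0*th+bot[2]+z]);print('model z',z,q.min(0).round(1),q.max(0).round(1))
E
```

```text
[0.64571702 0.2205721  0.22500751] [-179.91680407   -0.28191279  172.47040988]
shift [-0.03  0.03  3.69] turn [-0.01 -0.04  0.02]
101  | 105 (np.int64(269), np.int64(278)) | 109 (np.int64(270), np.int64(272)) | 113 (np.int64(270), np.int64(271)) | 117 (np.int64(270), np.int64(271)) | 121 (np.int64(270), np.int64(271)) | 125 (np.int64(271), np.int64(276)) | 129 (np.int64(271), np.int64(278)) | 133 (np.int64(270), np.int64(278)) | 137 (np.int64(270), np.int64(278)) | 141 (np.int64(270), np.int64(278)) | 145  | 
model z 0 [269.8 138.9] [278.8 144.8]
model z 0.03 [269.7 129.3] [278.9 135.2]
model z 0.11 [269.4 101.8] [279.1 107.6]
```

Emit:
carry_out(
  increments=[
    [[-0.03, 0.03, 0.3, 0, -0.04, 0, -1], [0, 0, 0.7, 0, 0, 0, -1], [0, 0, 0.7, 0, 0, 0, -1], [0, 0, 0.7, 0, 0, 0, -1], [0, 0, 0.4, 0, 0, 0, -1], [0, 0, 0, 0, 0, 0, -1]],
  ],
)

```text
clock: 28.28
eef_pos: [0.6471, 0.2214, 0.1127]
tcp_rot: [-179.9, -0.0, 172.3]
force: [-0.1, 0.5, -3.0]
width: 0.233
finger_force: 88.2
```

Emit:
carry_out(
  increments=[
    [[0, 0, 0.2, 0, 0, 0, -1], [0, 0, 0.2, 0, 0, 0, -1], [0, 0, 0.2, 0, 0, 0, -1], [0, 0, 0.15, 0, 0, 0, -1], [0, 0, 0.08, 0, 0, 0, -1], [0, 0, 0, 0, 0, 0, -1]],
  ],
)

```text
clock: 29.02
eef_pos: [0.6477, 0.2216, 0.0805]
tcp_rot: [-180.0, 0.1, 172.3]
force: [-0.1, -0.4, -3.4]
width: 0.232
finger_force: 88.2
```

Inside the hole without contact. I'll lower the last few millimetres and release.

Emit:
carry_out(
  increments=[
    [[0, 0, 0.04, 0, 0, 0, -1], [0, 0, 0.03, 0, 0, 0, -1], [0, 0, 0, 0, 0, 0, -1]],
  ],
)

```text
clock: 29.4
eef_pos: [0.6477, 0.2217, 0.0779]
tcp_rot: [-180.0, 0.1, 172.3]
force: [-0.6, -0.1, -3.5]
width: 0.231
finger_force: 88.2
```

Emit:
carry_out(
  increments=[
    [[0, 0, 0.02, 0, 0, 0, -1], [0, 0, 0, 0, 0, 0, -1]],
  ],
)

```text
clock: 29.65
eef_pos: [0.6478, 0.2216, 0.0771]
tcp_rot: [-180.0, 0.1, 172.3]
force: [0.0, 0.2, -3.3]
width: 0.236
finger_force: 88.2
```

Emit:
carry_out(
  increments=[
    [[0, 0, 0.02, 0, 0, 0, -1], [0, 0, 0.02, 0, 0, 0, -1], [0, 0, 0, 0, 0, 0, -1]],
  ],
)

```text
clock: 30.02
eef_pos: [0.6481, 0.2217, 0.0763]
tcp_rot: [-180.0, 0.1, 172.3]
force: [-1.9, -1.6, 6.0]
width: 0.232
finger_force: 89.0
```

Emit:
carry_out(
  increments=[
    [[0, 0, 0, 0, 0, 0, -0.4], [0, 0, 0, 0, 0, 0, -0.2], [0, 0, 0, 0, 0, 0, 0.2], [0, 0, 0, 0, 0, 0, 1], [0, 0, 0, 0, 0, 0, 1], [0, 0, 0, 0, 0, 0, 1], [0, 0, -0.3, 0, 0, 0, 1], [0, 0, -0.8, 0, 0, 0, 1], [0, 0, -0.9, 0, 0, 0, 1], [0, 0, -0.9, 0, 0, 0, 1], [0, 0, -0.9, 0, 0, 0, 1], [0, 0, -0.5, 0, 0, 0, 1]],
  ],
)

```text
clock: 31.52
eef_pos: [0.6482, 0.2218, 0.251]
tcp_rot: [179.9, 0.2, 172.3]
force: [0.3, -0.2, -0.7]
width: 0.999
finger_force: 0.0
```

Emit:
carry_out(
  increments=[
    [[0, 0.8, 0, 0, 0, 0, 1], [0, 0.8, 0, 0, 0, 0, 1], [0, 0.8, 0, 0, 0, 0, 1], [0.5, 0.5, 0, 0, 0, 0, 1], [0, 0, 0, 0, 0, 0, 1]],
  ],
)

```text
clock: 32.15
eef_pos: [0.6417, 0.3424, 0.2482]
tcp_rot: [179.9, 0.0, 172.6]
force: [0.3, -0.1, 1.1]
width: 0.997
finger_force: 0.0
```

```bash
python3 - <<'E'
from h import *
s=arm.observe();print(s['clock'],s['eef_pos'],s['force'])
c=cap('scene');hsv=cv2.cvtColor(c['im'],cv2.COLOR_RGB2HSV);m=cv2.inRange(hsv,(15,100,60),(32,255,255))
b=np.array([.646,.2213,.008]);th=np.linspace(0,6.28,30)
for z in(.11,.08,.05):
    q=proj(c,np.c_[b[0]+.011*np.cos(th),b[1]+.011*np.sin(th),0*th+b[2]+z]);print(z,q.min(0).round(1),q.max(0).round(1))
for r in range(148,180,4):
    q=np.nonzero(m[r,260:290])[0]+260;print(r,(q.min(),q.max()) if len(q) else '',end=' | ')
# unchanged elsewhere vs first picture
a=cv2.imread('pics/scene0.png')[:,:,::-1]
d=cv2.absdiff(a,c['im']).max(2)
for n,(x,y) in dict(cap1=(300,249),cap2=(340,230),spool=(216,225),drift=(274,162),capbig=(392,265)).items(): print(n,d[y-14:y+14,x-14:x+14].mean().round(1))
E
```

```text
32.15 [0.64166117 0.34238394 0.24818179] [ 0.34900614 -0.0533599   1.06089224]
0.11 [269.9 150.5] [278.6 156.4]
0.08 [270.  159.2] [278.6 165.1]
0.05 [270.1 167.6] [278.5 173.5]
148  | 152 (np.int64(271), np.int64(278)) | 156 (np.int64(271), np.int64(278)) | 160 (np.int64(271), np.int64(278)) | 164 (np.int64(271), np.int64(278)) | 168 (np.int64(270), np.int64(277)) | 172 (np.int64(270), np.int64(285)) | 176 (np.int64(267), np.int64(280)) | cap1 2.4
cap2 2.2
spool 2.2
drift 8.4
capbig 9.7
```

```bash
python3 -c "
from cell import arm
print(arm.job_done())"
```

```text
the job is handed in; nothing more can be done
None
```

I handed the job in at about 32 s: the wedge stopped dead about 6 mm below where it lodged and was jammed with about 26 N on its head by pressing with the drift in small steps, slightly over the 20–25 N given and under the 35 N limit. The drift stands back in its hole and the bystanders look undisturbed, but I did not look directly at the jaw touching the cap, and the hand-in gave no verdict.

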